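Load the capped samples onto the sampler deck

ROBOT

A 6-joint arm with a two-finger parallel gripper is mounted at the origin on the work surface. World frame = base frame: x ahead of the robot, y to its left, z up, the work surface at z = 0. Lengths are in m, angles in rad, forces in N, time in s.
With the tool pointing down it reaches from about 0.275 to 1 m from the base axis. Payload 8.4 kg.
Tool frame: the origin (TCP) lies at the very end of the fingers, on their centre line; the grasp point (between the pads) lies 19 mm behind it (ctrl.grip_point_offset is the distance from the TCP to the grasp point, in m); x points along the fingers, y is the direction in which the jaws open and shut, and the axes are right-handed (so a half turn about x gives the same grasp; the last joint's range is limited). The gripper opens to 85 mm and grips with 20 to 120 N. Pads are 22 mm wide; open, the fingers measure 114 mm over their backs; the gripper's body (76 mm by 85 mm) begins 54 mm behind the grasp point. The pads swing forward as they close: fully open they stand 13 mm farther back than shut.
Start: joints at [-1.349, 0.353, 1.633, -0, 1.155, -0.002], TCP at [0.139, -0.609, 0.231] pointing down, gripper open.
Joint ranges: [-2.63, 2.63], [-0.92, 2.1], [0.06, 2.66], [-1.3, 4.44], [0, 2.69], [-3.02, 3.02]. Speed limits (rad/s): [2.22, 2.22, 2.79, 3.14, 3.14, 3.14].

INTERFACE

Orientations are given as a unit quaternion [x, y, z, w].
In Python, from station import telemetry, optics, ticket, ctrl gives the robot as it stands.
- The arm moves only by the tool play_rows, never from a script. Its argument "rows" is a list of rows, each a list of 4 numbers: the shift along the world's x, y, z in units of 50 mm (1.0 is 50 mm), then the turn about the world's z in units of 5 degrees (1.0 is 5 degrees). In form: [[tx, ty, tz, yaw], ...]. A call has 1 to 8 rows; each row is the pose to reach, as a shift and turn from the pose measured when the call began; what a row does not reach only later rows make up. A row lasts 1/8 s, in which the tool goes at most 62.5 mm and 10.7 degrees, less where a joint would pass 70% of its speed; a pose out of reach is approached as far as the arm can. A call with a gripper value outside its range is refused whole. "fingers" is the opening, from 0 (shut) to 1 (fully open), set as the call begins (left out, the last holds). The fingers move at their own pace and stop on an object; "grip_force" is the grip in N (left out, the last holds). Time passes only in rows, so rows that repeat a pose let the fingers close. It gives the time, the measured TCP pose, the force and the opening at its end, in the units of the state.
- telemetry.get_obs(): the state, without advancing time (a new reading comes with each control period).
- optics.snapshot(name): name is "scene" or "top"; returns the picture (480x640x3 uint8, red, green, blue); there is no depth.
- optics.calibration(name): a dict with "fx", "fy", "cx", "cy" (pixels), "R" (3x3) and "t" (3): a world point X has camera coordinates R X + t. Camera axes: x right, y down, z forward; pixel columns grow to the right and rows downward; lengths in m; the calibration is good to about 2 mm. A picture is of the moment at which its call begins. calibration takes no time and is no camera call.
- ticket.close_job(): hands the job in, once; it reports no verdict.
The state is a dict: "time_s": time; "joints": joint angles; "joint_vel": joint speeds; "effort": joint torques, N m; "tcp_pos": TCP position; "tool_rot": TCP orientation; "force": force on the tool from outside, world axes, zero at the start; "ft_torque": the same for the moment, N m; "opening": finger opening in m.
Only numpy, scipy, OpenCV 4.12 (cv2) and the standard library are available. Lean on these libraries where they do the work, as an engineer would, in place of code of your own. Each camera call takes 0.05 s, during which the arm holds its last target. There are 200 camera calls.

TASK

Load the four capped sample containers that stand loose on the bench (not the tubes in the rack) onto the white sampler deck: stand each one upright on the floor of the grey holder whose pocket matches its shape and size (slim tube in the small round one, wide jar in the large round one, square bottle in the square one, flat bottle in the oblong one), and let go of it. Leave the two open, uncapped containers standing where they are.

Things in the scene. Friction and masses are not known exactly. Their poses are not given: they have to be found in the camera images.
- slim_mid (a point): Capped slim sample tube, standing loose: white round body 30 mm across and 68 mm high, under a blue round cap 33 mm across and 16 mm high; 84 mm high in all, flat-bottomed. The point is on its axis half-way up (42 mm above its underside); z is up along the tube. About 70 g.
- wide_mid (a point): Capped wide jar, standing loose: white round body 54 mm across and 54 mm high, under a blue cap 56 mm across and 16 mm high; 70 mm high in all. The point is on its axis half-way up (35 mm above its underside); z is up. About 150 g.
- square_mid (a point): Capped square bottle, standing loose: white body 44 x 44 mm and 64 mm high, with a blue round cap 34 mm across and 16 mm high on top; 80 mm high in all. The point is on its axis half-way up (40 mm above its underside); x and y are square to its side faces, z is up. About 130 g.
- flat_mid (a point): Capped flat (oblong) bottle, standing loose: white body 68 mm long (x) by 30 mm thick (y) and 64 mm high, with a blue round cap 27 mm across and 16 mm high on top; 80 mm high in all. The point is on its axis half-way up (40 mm above its underside); x runs along its long side, y across its 30 mm thickness, z is up. About 130 g.
- open_slim_mid (a point): Empty open slim tube without a cap, white, 30 mm across and 68 mm high, standing loose; it stays where it is. The point is on its axis half-way up (34 mm). Light (30 g) and easily knocked over.
- open_wide_mid (a point): Empty open wide jar without a cap, white, 54 mm across and 54 mm high, standing loose; it stays where it is. The point is on its axis half-way up (27 mm).
- pocket_slim (a point): Small round holder, grey plastic, fixed on the white sampler deck: a shallow round pocket 48 mm across inside (58 mm outside) and 8 mm deep. The point is the centre of the pocket's floor, 16 mm above the bench top; z is up.
- pocket_wide (a point): Large round holder, grey plastic, fixed on the deck: a shallow round pocket 72 mm across inside (82 mm outside) and 8 mm deep. The point is the centre of the pocket's floor, 16 mm above the bench top; z is up.
- pocket_square (a point): Square holder, grey plastic, fixed on the deck: a shallow pocket 60 x 60 mm inside (70 x 70 mm outside) and 7 mm deep. The point is the centre of the pocket's floor, 17 mm above the bench top; x and y are square to its walls, z is up.
- pocket_flat (a point): Oblong holder, grey plastic, fixed on the deck: a shallow pocket 84 mm long (x) by 46 mm wide (y) inside (94 x 56 mm outside) and 7 mm deep. The point is the centre of the pocket's floor, 17 mm above the bench top; x runs along its length, y across it, z is up.
Mind the look-alikes: they are no part of the job. What is shaped like the part that bears square_mid but red or turquoise is not meant.

How it is judged:
At the end, for the whole second after the job is handed in: Each of the four capped containers stands upright (within 0.09 rad) and at rest on the floor of its matching pocket: its axis within 14 mm of the pocket's centre and its height within 4 mm of standing on the floor, not perched on the rim (horizontal distance between slim_mid and pocket_slim below 0.014 m and z of slim_mid in the frame of pocket_slim between 0.038 and 0.046 m and angle between each of slim_mid, wide_mid, square_mid, flat_mid's own z axis and vertical below 0.09 rad and linear speed of each of slim, wide, square, flat below 0.02 m/s and horizontal distance between wide_mid and pocket_wide below 0.014 m and z of wide_mid in the frame of pocket_wide between 0.031 and 0.039 m and horizontal distance between square_mid and pocket_square below 0.014 m and z of square_mid in the frame of pocket_square between 0.036 and 0.044 m and horizontal distance between flat_mid and pocket_flat below 0.014 m and z of flat_mid in the frame of pocket_flat between 0.036 and 0.044 m); the robot touches nothing.
It fails at once if the open slim tube is moved by more than 20 mm or tipped over (distance of open_slim_mid from where it was at the start of the episode above 0.02 m or angle between open_slim_mid's own z axis and vertical above 0.5 rad).
It fails at once if the open wide jar is moved by more than 20 mm or tipped over (distance of open_wide_mid from where it was at the start of the episode above 0.02 m or angle between open_wide_mid's own z axis and vertical above 0.5 rad).
It also fails if it takes over 118 s, if anything falls off the work surface, if the arm or the gripper's body presses on something with over 40 N, if the wrist force passes 120 N, or if a joint passes its speed limit or range.

## Working session

There is one attempt and no reset: what is moved stays moved. The work goes in short steps, Python scripts to look and compute and a tool call to move; the robot and the scene stay as the last step left them, time stands still between calls to the robot, and variables do not carry over. Pictures are saved under pics/ and viewed, about 12 in all and at most 16, crops included, and the job is handed in when it is done.

Besides the shell and the picture viewer there is one more tool, called after ">>>" by a JSON object that holds its "name" and its "arguments". play_rows: Moves the arm, as the interface text tells. Its arguments: {"type":"object","properties":{"rows":{"type":"array"},"fingers":{"type":"number"},"grip_force":{"type":"number"}},"required":["rows"]}

```bash
mkdir -p pics; python3 - <<'E'
from station import telemetry, optics, ctrl
import cv2, numpy as np
o=telemetry.get_obs(); print(o['time_s'],o['tcp_pos'],o['tool_rot'],o['opening'],ctrl.grip_point_offset)
for n in('top','scene'):
    im=optics.snapshot(n); cv2.imwrite(f'pics/{n}0.png',im[:,:,::-1]); c=optics.calibration(n); print(n,{k:np.round(v,4).tolist() for k,v in c.items()})
E
```

```text
0.0 [ 0.1385919  -0.60894629  0.23055313] [-0.70262094 -0.07943976  0.70274914 -0.07846523] 0.0852313852824229 0.0187
top {'fx': 466.75, 'fy': 466.75, 'cx': 323.8103, 'cy': 234.7213, 'R': [[0.0164, -0.9997, -0.02], [-0.9918, -0.0137, -0.1274], [0.1271, 0.0219, -0.9916]], 't': [-0.0553, 0.5597, 0.9352]}
scene {'fx': 465.4823, 'fy': 465.4823, 'cx': 315.7024, 'cy': 232.9192, 'R': [[0.3123, 0.9499, 0.0109], [0.6843, -0.217, -0.6962], [-0.6589, 0.2248, -0.7178]], 't': [-0.1328, -0.3516, 1.3186]}
```

View pics/top0.png

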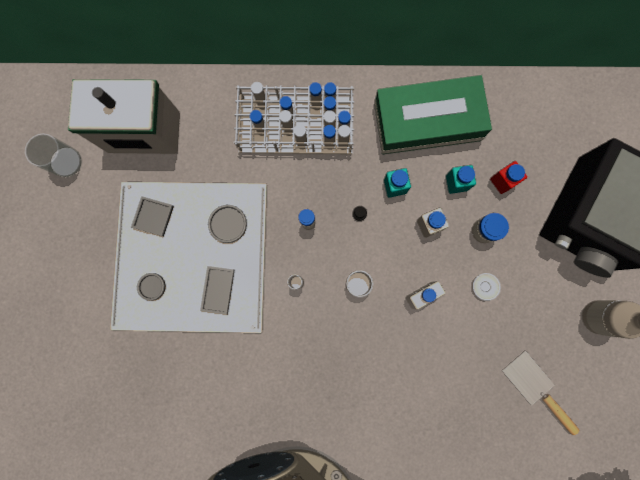

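View pics/scene0.png

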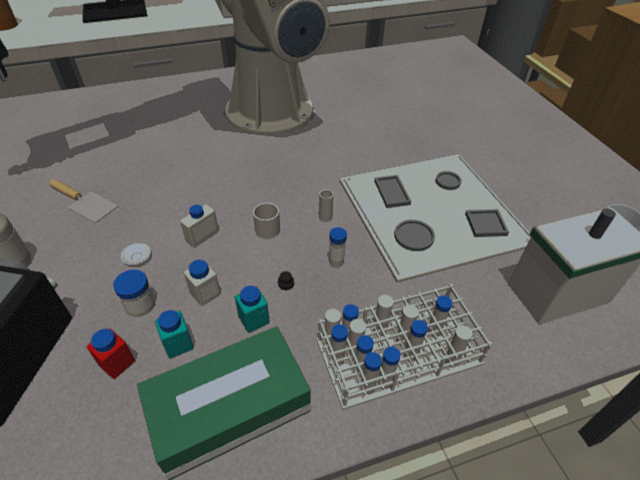

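The top view shows the blue caps at about slim (307,218), square (435,221), flat (429,296) and wide (493,227). The pockets are at square (153,217), wide (228,224), slim (152,287) and flat (218,290). Next I'll measure these.

```bash
cat > h.py <<'E'
import cv2, numpy as np
from station import optics, telemetry
def ray(n,uv,z):
    c=optics.calibration(n); R=np.array(c['R']); t=np.array(c['t'])
    d=R.T@np.array([(uv[0]-c['cx'])/c['fx'],(uv[1]-c['cy'])/c['fy'],1]); o=-R.T@t
    return (o+d*(z-o[2])/d[2])
def tri(uvt,uvs):
    A=[];b=[]
    for n,uv in(('top',uvt),('scene',uvs)):
        c=optics.calibration(n);R=np.array(c['R']);t=np.array(c['t'])
        x=(uv[0]-c['cx'])/c['fx'];y=(uv[1]-c['cy'])/c['fy']
        A+=[R[0]-x*R[2],R[1]-y*R[2]];b+=[x*t[2]-t[0],y*t[2]-t[1]]
    return np.linalg.lstsq(np.array(A),np.array(b),rcond=None)[0]
def blue(im):
    h=cv2.cvtColor(im,cv2.COLOR_RGB2HSV)
    m=cv2.inRange(h,(103,130,60),(125,255,255))
    n,_,s,c=cv2.connectedComponentsWithStats(m)
    return [(c[i],s[i,4]) for i in range(1,n) if s[i,4]>40]
def near(bl,p): return min(bl,key=lambda b:np.hypot(*(b[0]-p)))[0]
def jaw():
    from scipy.spatial.transform import Rotation as Ro
    o=telemetry.get_obs(); y=Ro.from_quat(o['tool_rot']).as_matrix()[:,1]
    return np.degrees(np.arctan2(y[1],y[0])),o
E
python3 - <<'E'
from h import *
T=cv2.imread('pics/top0.png')[:,:,::-1];S=cv2.imread('pics/scene0.png')[:,:,::-1]
bt,bs=blue(T),blue(S)
for n,a,b,z in(('slim',(307,218),(338,236),.078),('square',(435,221),(200,270),.074),('flat',(429,296),(197,212),.074),('wide',(493,227),(131,285),.064)):
    p,q=near(bt,a),near(bs,b); print(n,p.round(1),q.round(1),'plane',ray('top',p,z).round(4),ray('scene',q,z).round(4),'tri',tri(p,q).round(4))
for n,a in(('open_slim',(296,283)),('open_wide',(359,284))): print(n,ray('top',a,.06).round(3))
g=cv2.cvtColor(T,cv2.COLOR_RGB2GRAY)
m=(g<150).astype(np.uint8)*255; k=np.zeros_like(m); k[190:325,122:262]=m[190:325,122:262]
for c in cv2.findContours(k,cv2.RETR_EXTERNAL,cv2.CHAIN_APPROX_NONE)[0]:
    if cv2.contourArea(c)<200: continue
    r=cv2.minAreaRect(c); bx=cv2.boxPoints(r); w=np.array([ray('top',q,.02)[:2] for q in bx])
    e=w[1]-w[0];f=w[2]-w[1]
    print('pocket',np.round(r[0]),ray('top',r[0],.024).round(4),np.linalg.norm(e).round(3),np.linalg.norm(f).round(3),np.degrees(np.arctan2(e[1],e[0])).round(1))
print(jaw()[0])
A=cv2.resize(T[190:320,390:520],None,fx=4.5,fy=4.5,interpolation=cv2.INTER_CUBIC)
cv2.imwrite('pics/c1.png',A[:,:,::-1])
E
```

```text
slim [306.3 217.1] [337.8 235.3] plane [ 0.59   -0.0123  0.078 ] [ 0.5953 -0.0135  0.078 ] tri [ 0.5908 -0.0118  0.0731]
square [436.5 219.5] [198.1 268.5] plane [ 0.5892 -0.272   0.074 ] [ 0.5935 -0.2725  0.074 ] tri [ 0.5899 -0.2728  0.07  ]
flat [428.9 294.9] [195.9 210.8] plane [ 0.4397 -0.255   0.074 ] [ 0.4447 -0.2552  0.074 ] tri [ 0.4398 -0.2555  0.0697]
wide [494.2 226.4] [129.9 283.9] plane [ 0.5783 -0.3891  0.064 ] [ 0.5835 -0.3893  0.064 ] tri [ 0.5791 -0.3906  0.0591]
open_slim [0.459 0.007 0.06 ]
open_wide [ 0.459 -0.119  0.06 ]
pocket [151. 286.] [0.4479 0.3127 0.024 ] 0.059 0.056 -89.1
pocket [217. 290.] [0.4428 0.1733 0.024 ] 0.096 0.06 -5.8
pocket [227. 224.] [0.583  0.1589 0.024 ] 0.082 0.084 -89.3
pocket [152. 217.] [0.5955 0.3201 0.024 ] 0.075 0.078 -12.9
-77.17643845949806
```

View pics/c1.png

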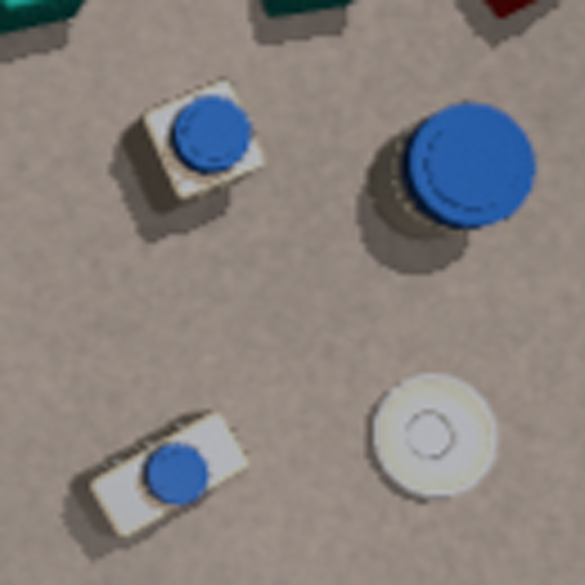

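The crop shows the body tops with clear corners: square at (230,80), (265,157), (183,199), (145,117) and flat at (215,412), (250,463), (127,538), (90,487). I can get the yaws from these.

```bash
python3 - <<'E'
from h import *
for n,cs in(('sq',[(230,80),(265,157),(183,199),(145,117)]),('flat',[(215,412),(250,463),(127,538),(90,487)])):
    w=np.array([ray('top',(390+u/4.5-.4,190+v/4.5-.4),.064)[:2] for u,v in cs]); 
    for i in range(4):
        e=w[(i+1)%4]-w[i]; print(n,np.linalg.norm(e).round(4),np.degrees(np.arctan2(e[1],e[0])).round(1))
    print(w.mean(0))
E
```

```text
sq 0.0379 -156.6
sq 0.0416 117.9
sq 0.0404 24.1
sq 0.042 -65.6
[ 0.58918828 -0.2717795 ]
flat 0.0267 -145.8
flat 0.0636 121.7
flat 0.0271 36.2
flat 0.0645 -58.6
[ 0.43931258 -0.25433319]
```

>>> {"name": "play_rows", "arguments": {"rows": [[9.01,6.74,0,2.34],[9.01,6.74,0,2.34],[9.01,6.74,0,2.34],[9.01,6.74,0,2.34],[9.01,6.74,0,2.34],[9.01,6.74,0,2.34],[9.01,6.74,0,2.34],[9.01,6.74,0,2.34]], "fingers": 1, "grip_force": 40}}

```text
time_s: 1.1
tcp_pos: [0.5402, -0.3081, 0.2305]
tool_rot: [-0.691, -0.151, 0.691, -0.15]
force: [0.8, -0.3, -0.3]
opening: 0.0853
```

>>> {"name": "play_rows", "arguments": {"rows": [[0.98,0.72,0,0],[0.98,0.72,-1,0],[0.98,0.72,-2,0],[0.98,0.72,-2,0],[0.98,0.72,-2,0]]}}

```text
time_s: 1.72
tcp_pos: [0.5899, -0.2726, 0.132]
tool_rot: [0.691, 0.15, -0.691, 0.15]
force: [0.4, 0.1, 0.5]
opening: 0.0854
```

```bash
python3 - <<'E'
from h import *
j,o=jaw(); print(j,o['tcp_pos'],o['joints'])
S=optics.snapshot('scene');T=optics.snapshot('top')
a=cv2.resize(S[190:330,110:290],None,fx=2.2,fy=2.2);b=cv2.resize(T[160:300,380:560],None,fx=2.2,fy=2.2)
cv2.imwrite('pics/c2.png',np.hstack([a,b])[:,:,::-1])
E
```

```text
-65.48711743657826 [ 0.58993652 -0.27263013  0.13200695] [-4.35581443e-01  4.92314440e-01  1.65875723e+00  8.48469895e-04
  9.90386801e-01  7.06919261e-01]
```

View pics/c2.png

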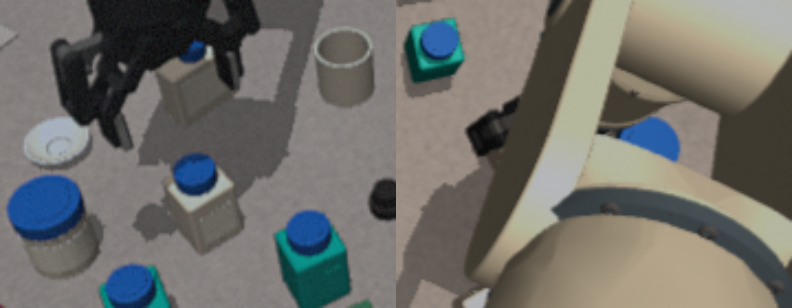

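The gripper hangs above the square bottle with the jaws straddling it, at about (200,215) in the left crop. I'll go down and grip.

>>> {"name": "play_rows", "arguments": {"rows": [[0,0,-1,0],[0,0,-1.7,0],[0,0,-2.2,0],[0,0,-2.2,0],[0,0,-2.2,0]]}}

```text
time_s: 2.45
tcp_pos: [0.5918, -0.2738, 0.0251]
tool_rot: [0.693, 0.149, -0.689, 0.151]
force: [0.6, -0.5, 0.6]
opening: 0.0851
```

>>> {"name": "play_rows", "arguments": {"rows": [[0,0,0,0],[0,0,0,0],[0,0,0,0],[0,0,0,0],[0,0,0,0],[0,0,0,0],[0,0,0,0],[0,0,0,0]], "fingers": 0}}

```text
time_s: 3.45
tcp_pos: [0.5924, -0.274, 0.0263]
tool_rot: [0.693, 0.149, -0.689, 0.151]
force: [-0.9, 1.0, 7.7]
opening: 0.0435
```

>>> {"name": "play_rows", "arguments": {"rows": [[0,0,1,0],[0,0,2,0],[0,0,2.6,0],[0,1,2.6,-1],[0,2,2.6,-2],[0,3.2,2.6,-3],[0,4.4,2.6,-4],[0,5.6,2.6,-5]]}}

```text
time_s: 4.45
tcp_pos: [0.592, 0.0079, 0.1565]
tool_rot: [0.709, -0.006, -0.705, -0.003]
force: [1.4, -0.4, -1.1]
opening: 0.0432
```

```bash
python3 - <<'E'
from h import *
T=cv2.imread('pics/top0.png')[190:320,125:260]
cv2.imwrite('pics/c3.png',cv2.resize(T,None,fx=4.5,fy=4.5,interpolation=cv2.INTER_CUBIC))
E
```

```text
(no output)
```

View pics/c3.png

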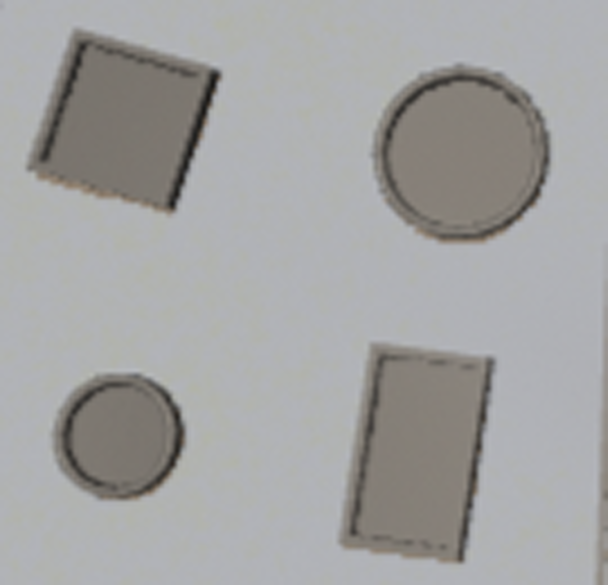

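```bash
python3 - <<'E'
from h import *
P=lambda u,v:ray('top',(125+u/4.5-.4,190+v/4.5-.4),.023)[:2]
for n,cs in(('sq',[(75,30),(220,70),(172,212),(28,168)]),('flat',[(372,342),(494,358),(464,560),(340,545)])):
    w=np.array([P(*c) for c in cs]); 
    for i in range(4):
        e=w[(i+1)%4]-w[i]; print(n,np.linalg.norm(e).round(4),np.degrees(np.arctan2(e[1],e[0])).round(1))
    print(w.mean(0))
print('slim',P(119,436),'wide',P(462,153)); print(jaw()[0])
E
```

```text
sq 0.0731 -104.7
sq 0.0708 164.6
sq 0.0727 74.0
sq 0.0691 -15.1
[0.59680086 0.32024337]
flat 0.0578 -96.5
flat 0.0935 173.8
flat 0.058 84.2
flat 0.0942 -6.3
[0.4434024  0.17327436]
slim [0.44789962 0.31296545] wide [0.58298237 0.15856721]
-90.68977177204577
```

>>> {"name": "play_rows", "arguments": {"rows": [[0.1,1.2,0,-1.5],[0.1,2.4,0,-2.9],[0.1,3.6,0,-2.9],[0.1,4.8,0,-2.9],[0.1,5.7,0,-2.9],[0.1,6.24,0,-2.9],[0.1,6.24,0,-2.9],[0.1,6.24,-1,-2.9]]}}

```text
time_s: 5.45
tcp_pos: [0.6001, 0.3205, 0.1099]
tool_rot: [0.705, -0.094, -0.697, -0.093]
force: [0.7, -0.6, -1.9]
opening: 0.0435
```

```bash
python3 - <<'E'
from h import *
j,o=jaw(); print(j,o['tcp_pos'])
S=optics.snapshot('scene')
cv2.imwrite('pics/c4.png',cv2.resize(S[100:320,340:560],None,fx=2.5,fy=2.5)[:,:,::-1])
E
```

```text
-105.18840831794556 [0.60010494 0.3204689  0.10986039]
```

View pics/c4.png

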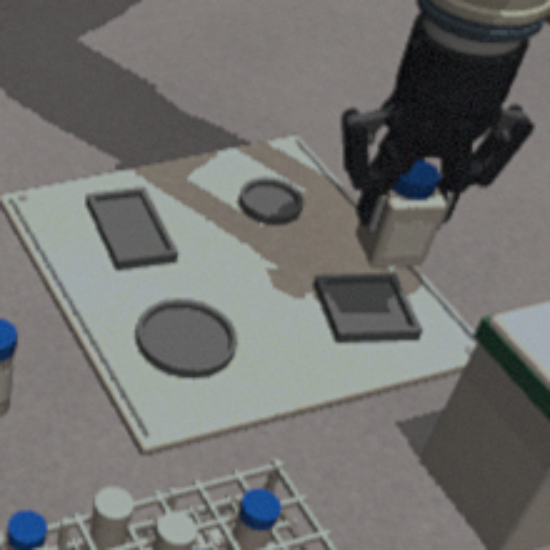

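The square bottle is held upright at (405,225), above its pocket at (367,307). Lowering it now.

>>> {"name": "play_rows", "arguments": {"rows": [[-0.06,0,-0.5,0],[-0.06,0,-0.9,0],[-0.06,0,-1.15,0],[-0.06,0,-1.25,0],[-0.06,0,-1.3,0],[-0.06,0,-1.33,0],[-0.06,0,-1.33,0]]}}

```text
time_s: 6.38
tcp_pos: [0.5928, 0.3163, 0.0418]
tool_rot: [0.701, -0.097, -0.7, -0.09]
force: [-21.3, -15.8, 62.8]
opening: 0.0438
```

>>> {"name": "play_rows", "arguments": {"rows": [[0.03,0.03,0.03,0],[0.03,0.03,0.03,0]]}}

```text
time_s: 6.62
tcp_pos: [0.5956, 0.3182, 0.0448]
tool_rot: [0.702, -0.096, -0.699, -0.091]
force: [-0.4, -0.1, -2.0]
opening: 0.0436
```

```bash
python3 - <<'E'
from h import *
j,o=jaw(); print(j,o['tcp_pos'],o['force'])
S=optics.snapshot('scene')
cv2.imwrite('pics/c5.png',cv2.resize(S[140:280,400:560],None,fx=4,fy=4,interpolation=cv2.INTER_CUBIC)[:,:,::-1])
E
```

```text
-105.24905201425845 [0.59559805 0.31820578 0.04481329] [-0.36164774 -0.09145138 -2.00432933]
```

View pics/c5.png

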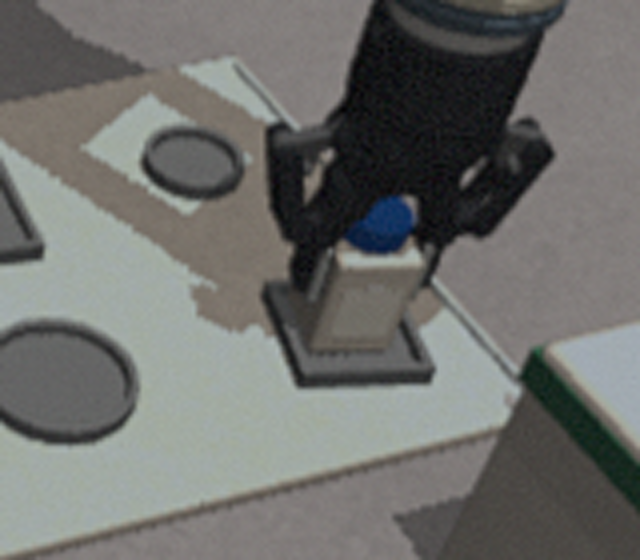

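The bottle is inside the pocket walls and just off the floor at (360,345). Releasing it and going up.

>>> {"name": "play_rows", "arguments": {"rows": [[0,0,-0.02,0],[0,0,-0.02,0],[0,0,-0.02,0],[0,0,-0.02,0],[0,0,0,0],[0,0,1,0],[0,0,2,0],[0,0,3,0]], "fingers": 1}}

```text
time_s: 7.68
tcp_pos: [0.5947, 0.3179, 0.1954]
tool_rot: [0.702, -0.097, -0.7, -0.091]
force: [0.5, -0.0, 0.3]
opening: 0.0854
```

>>> {"name": "play_rows", "arguments": {"rows": [[0,-1.2,0,1],[0,-2.4,0,2],[0,-3.6,0,3],[-0.1,-4.8,0,3],[-0.2,-6,0,3],[-0.3,-7.2,0,3],[-0.31,-8.4,0,3],[-0.31,-9.6,0,3]]}}

```text
time_s: 8.68
tcp_pos: [0.579, -0.1641, 0.1958]
tool_rot: [0.709, -0.004, -0.705, 0.001]
force: [0.3, -0.3, 0.3]
opening: 0.0852
```

```bash
python3 - <<'E'
from h import *
print(jaw())
T=optics.snapshot('top'); print(blue(T))
E
```

```text
(np.float64(-90.24266792681777), {'time_s': 8.675, 'joints': array([-0.27481983,  0.34942914,  1.72377113, -0.00760123,  1.06176037,
        1.3038753 ]), 'joint_vel': array([-0.78675412,  0.16458325, -0.24306263,  0.00577073,  0.06562267,
       -0.78560982]), 'effort': array([  5.20701796, -60.88823318, -29.73923206,  -0.16031058,
         0.14939186,   1.28748693]), 'tcp_pos': array([ 0.57902681, -0.16406384,  0.1957907 ]), 'tool_rot': array([ 0.7087276 , -0.00438342, -0.70546723,  0.00140198]), 'force': array([ 0.31203972, -0.25695372,  0.30928674]), 'ft_torque': array([ 0.0714682,  0.001643 , -0.0065192]), 'opening': 0.08524213409268303})
[(array([315.08035714,  88.375     ]), np.int32(112)), (array([329.83928571,  88.5       ]), np.int32(112)), (array([285.39823009, 102.17699115]), np.int32(113)), (array([329.58064516, 102.18548387]), np.int32(124)), (array([255.62280702, 116.02631579]), np.int32(114)), (array([344.        , 116.73684211]), np.int32(114)), (array([329.16260163, 130.73170732]), np.int32(123)), (array([515.92822967, 172.14354067]), np.int32(209)), (array([139.39534884, 212.58604651]), np.int32(215)), (array([306.33, 217.11]), np.int32(200)), (array([504.43877551, 227.45918367]), np.int32(98))]
```

>>> {"name": "play_rows", "arguments": {"rows": [[0,-1.2,0,0],[0,-2.4,0,0],[0,-3.6,0,0],[0,-4.45,0,0],[0,-4.45,0,0],[0,-4.45,-1,0],[0,-4.45,-1.5,0],[0,-4.45,-1.5,0]]}}

```text
time_s: 9.72
tcp_pos: [0.5778, -0.3911, 0.1188]
tool_rot: [0.708, -0.005, -0.707, 0.001]
force: [-0.1, 0.3, 0.9]
opening: 0.0851
```

```bash
python3 - <<'E'
from h import *
print(jaw()[1]['tcp_pos'], ray('top',(139.4,212.6),.094))
S=optics.snapshot('scene')
print([ (c.round(1),a) for c,a in blue(S)])
cv2.imwrite('pics/c6.png',cv2.resize(S[190:350,60:260],None,fx=3.5,fy=3.5,interpolation=cv2.INTER_CUBIC)[:,:,::-1])
E
```

```text
[ 0.57781006 -0.39106928  0.11879542] [0.59204253 0.31772353 0.094     ]
[(array([493.2, 195.5]), np.int32(192)), (array([195.9, 210.8]), np.int32(136)), (array([337.7, 235.3]), np.int32(226)), (array([129.9, 283.9]), np.int32(761)), (array([249.9, 295.3]), np.int32(317)), (array([443.8, 303.2]), np.int32(196)), (array([350.2, 312. ]), np.int32(194)), (array([168.7, 320.5]), np.int32(359)), (array([418.8, 328. ]), np.int32(222)), (array([339.1, 332.6]), np.int32(226)), (array([102.5, 339.8]), np.int32(394)), (array([368.8, 352.7]), np.int32(493)), (array([391.4, 355.4]), np.int32(242))]
```

View pics/c6.png

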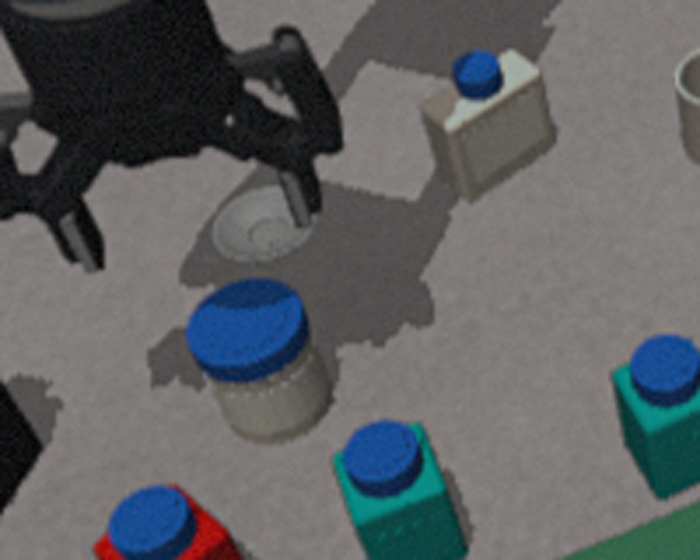

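The open jaws are over the wide jar, with tips at (90,268) and (310,220) in the crop and the cap at (248,330). Going down.

>>> {"name": "play_rows", "arguments": {"rows": [[0,0.03,-0.7,0],[0,0.03,-1.3,0],[0,0.03,-1.7,0],[0,0.03,-1.93,0],[0,0.03,-1.93,0],[0,0.03,-1.93,0]]}}

```text
time_s: 10.52
tcp_pos: [0.5796, -0.3909, 0.0253]
tool_rot: [0.709, -0.006, -0.705, 0.002]
force: [0.1, 0.3, 0.2]
opening: 0.0853
```

>>> {"name": "play_rows", "arguments": {"rows": [[0,0,0,0],[0,0,0,0],[0,0,0,0],[0,0,0,0],[0,0,0,0],[0,0,0,0],[0,0,0,0]], "fingers": 0}}

```text
time_s: 11.4
tcp_pos: [0.5801, -0.3913, 0.0265]
tool_rot: [0.709, -0.006, -0.705, 0.003]
force: [-0.2, 1.0, 5.1]
opening: 0.0548
```

>>> {"name": "play_rows", "arguments": {"rows": [[0,0,0.8,0],[0,0,1.6,0],[0,0,2.6,0],[0,1,2.6,0],[0,2,2.6,0],[0,3.2,2.6,0],[0,4.4,2.6,0],[0,5.6,2.6,0]]}}

```text
time_s: 12.4
tcp_pos: [0.5799, -0.1095, 0.1568]
tool_rot: [0.71, -0.006, -0.705, 0.002]
force: [1.1, 0.7, -1.5]
opening: 0.0551
```

>>> {"name": "play_rows", "arguments": {"rows": [[0,1.2,0,0],[0.06,2.4,0,0],[0.06,3.6,0,0],[0.06,4.6,0,0],[0.06,5.3,0,0],[0.06,5.4,0,0],[0.06,5.4,0,0],[0.06,5.4,0,0]]}}

```text
time_s: 13.4
tcp_pos: [0.5829, 0.1594, 0.1568]
tool_rot: [0.71, -0.007, -0.705, 0.002]
force: [-0.1, -0.1, -1.2]
opening: 0.0545
```

>>> {"name": "play_rows", "arguments": {"rows": [[0,0,-0.8,0],[0,0,-1.5,0],[0,0,-1.9,0],[0,0,-2.1,0],[0,0,-2.1,0],[0,0,-2.1,0]]}}

```text
time_s: 14.15
tcp_pos: [0.5838, 0.1595, 0.0529]
tool_rot: [0.71, -0.007, -0.704, 0.002]
force: [-0.7, -0.1, -0.7]
opening: 0.0549
```

```bash
python3 - <<'E'
from h import *
j,o=jaw(); print(j,o['tcp_pos'],o['force'])
S=optics.snapshot('scene')
cv2.imwrite('pics/c7.png',cv2.resize(S[140:280,340:540],None,fx=3.5,fy=3.5,interpolation=cv2.INTER_CUBIC)[:,:,::-1])
E
```

```text
-90.383651259367 [0.58376264 0.15953474 0.05289807] [-0.7036732  -0.07842123 -0.72483544]
```

View pics/c7.png

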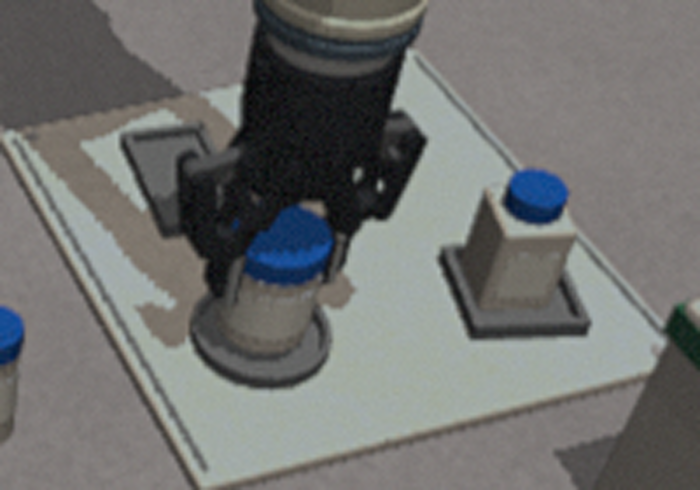

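The jar is centred over the large round pocket at (262,330), a few mm up. The square bottle stands level in its pocket at (520,290).

>>> {"name": "play_rows", "arguments": {"rows": [[0,0,-0.08,0],[0,0,-0.14,0],[0,0,-0.17,0],[0,0,-0.18,0]]}}

```text
time_s: 14.7
tcp_pos: [0.5836, 0.1596, 0.0438]
tool_rot: [0.71, -0.007, -0.704, 0.002]
force: [0.3, -1.2, -0.1]
opening: 0.0549
```

Next: release, go up and head to the slim tube. The jaw direction can stay along y, because the open tube lies 130 mm away in x.

>>> {"name": "play_rows", "arguments": {"rows": [[0,0,0,0],[0,0,0,0],[0,0,0,0],[0,0,0,0],[0,0,0.8,0],[0,0,1.8,0],[0,0,2.8,0],[0,0,3,0]], "fingers": 1}}

```text
time_s: 15.7
tcp_pos: [0.5856, 0.1601, 0.1977]
tool_rot: [0.712, -0.006, -0.702, 0.002]
force: [-0.0, -0.0, -0.5]
opening: 0.0856
```

>>> {"name": "play_rows", "arguments": {"rows": [[0,-1,0,0],[0.1,-2.2,0,0],[0.15,-3.43,0,0],[0.15,-3.43,0,0],[0.15,-3.43,0,0],[0.15,-3.43,-0.8,0],[0.15,-3.43,-1.3,0],[0.15,-3.43,-1.3,0]]}}

```text
time_s: 16.7
tcp_pos: [0.5914, -0.0099, 0.1306]
tool_rot: [0.711, -0.005, -0.704, 0.002]
force: [-0.0, -0.3, -0.5]
opening: 0.0852
```

>>> {"name": "play_rows", "arguments": {"rows": [[-0.03,-0.04,-0.8,0],[-0.03,-0.04,-1.5,0],[-0.03,-0.04,-1.9,0],[-0.03,-0.04,-2.05,0],[-0.03,-0.04,-2.05,0],[-0.03,-0.04,-2.05,0]]}}

```text
time_s: 17.45
tcp_pos: [0.5908, -0.0117, 0.0294]
tool_rot: [0.711, -0.005, -0.703, 0.002]
force: [-0.3, 0.2, 0.0]
opening: 0.0853
```

>>> {"name": "play_rows", "arguments": {"rows": [[0,0,0,0],[0,0,0,0],[0,0,0,0],[0,0,0,0],[0,0,0,0],[0,0,0,0],[0,0,0,0],[0,0,0,0]], "fingers": 0}}

```text
time_s: 18.45
tcp_pos: [0.591, -0.0117, 0.0296]
tool_rot: [0.711, -0.005, -0.703, 0.002]
force: [-0.8, 0.1, 5.3]
opening: 0.0292
```

>>> {"name": "play_rows", "arguments": {"rows": [[0,0,0.8,0],[0,0,1.7,0],[0,0,2.7,0],[0,0.8,2.8,0],[-0.5,1.9,2.8,0],[-1,3,2.8,0],[-1.5,4.1,2.8,0],[-2,5.2,2.8,0]]}}

```text
time_s: 19.45
tcp_pos: [0.4898, 0.2498, 0.1694]
tool_rot: [0.711, -0.005, -0.703, 0.002]
force: [1.6, 1.2, -0.5]
opening: 0.0292
```

```bash
python3 - <<'E'
from h import *
print(jaw()[1]['tcp_pos'])
E
```

```text
[0.4898495  0.24979225 0.16943051]
```

>>> {"name": "play_rows", "arguments": {"rows": [[-0.5,0.8,0,0],[-0.84,1.26,0,0],[-0.84,1.26,0,0],[-0.84,1.26,-0.9,0],[-0.84,1.26,-1.7,0],[-0.84,1.26,-2.2,0],[-0.84,1.26,-2.25,0],[-0.84,1.26,-2.25,0]]}}

```text
time_s: 20.45
tcp_pos: [0.4485, 0.3125, 0.0574]
tool_rot: [0.711, -0.006, -0.703, 0.002]
force: [0.1, -0.9, -0.1]
opening: 0.0294
```

```bash
python3 - <<'E'
from h import *
j,o=jaw(); print(j,o['tcp_pos'],o['force'])
S=optics.snapshot('scene')
cv2.imwrite('pics/c8.png',cv2.resize(S[120:280,360:540],None,fx=3.5,fy=3.5,interpolation=cv2.INTER_CUBIC)[:,:,::-1])
E
```

```text
-90.31316155864603 [0.44854121 0.31253553 0.05744681] [ 0.13509339 -0.90919658 -0.11037038]
```

View pics/c8.png

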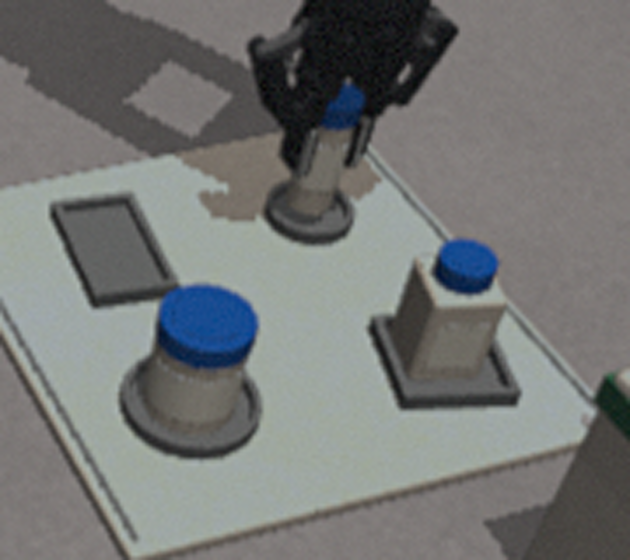

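The slim tube hangs inside the small round pocket at (312,212). The wide jar and square bottle stand well.

>>> {"name": "play_rows", "arguments": {"rows": [[0,0,-0.1,0],[0,0,-0.17,0],[0,0,-0.21,0],[0,0,-0.21,0]]}}

```text
time_s: 21.0
tcp_pos: [0.4486, 0.3128, 0.0473]
tool_rot: [0.712, -0.005, -0.702, 0.002]
force: [-0.4, -0.1, -1.0]
opening: 0.029
```

>>> {"name": "play_rows", "arguments": {"rows": [[0,0,0,0],[0,0,0,0],[0,0,0,0],[0,0,0,0],[0,0,0.8,0],[0,0,1.8,0],[0,0,2.8,0],[0,0,3,0]], "fingers": 1}}

```text
time_s: 22.0
tcp_pos: [0.4502, 0.3139, 0.2008]
tool_rot: [0.713, -0.004, -0.701, 0.001]
force: [0.2, 0.7, -0.1]
opening: 0.0853
```

>>> {"name": "play_rows", "arguments": {"rows": [[0,-1.2,0,-1.5],[0,-2.4,0,-3],[-0.1,-3.6,0,-4.5],[-0.2,-4.8,0,-6],[-0.2,-6,0,-7.5],[-0.2,-7.2,0,-9],[-0.2,-8.4,0,-10.5],[-0.2,-9.6,0,-11.3]]}}

```text
time_s: 23.0
tcp_pos: [0.4395, -0.1679, 0.2001]
tool_rot: [0.626, -0.342, -0.617, -0.332]
force: [0.4, 0.4, 0.2]
opening: 0.0855
```

>>> {"name": "play_rows", "arguments": {"rows": [[0,-1,0,0],[0,-2,0,0],[0,-2,0,0],[0,-2,0,0]]}}

```text
time_s: 23.5
tcp_pos: [0.4387, -0.2672, 0.1991]
tool_rot: [0.625, -0.343, -0.618, -0.333]
force: [-0.4, 0.2, 0.0]
opening: 0.0854
```

```bash
python3 - <<'E'
from h import *
j,o=jaw(); print(j,o['tcp_pos'])
E
```

```text
-147.03936486885334 [ 0.4387121  -0.26723666  0.1991194 ]
```

>>> {"name": "play_rows", "arguments": {"rows": [[0.02,0.25,-0.5,0],[0.02,0.25,-1.4,0],[0.02,0.25,-2.2,0],[0.02,0.25,-2.9,0],[0.02,0.25,-3.3,0],[0.02,0.25,-3.48,0],[0.02,0.25,-3.48,0],[0.02,0.25,-3.48,0]]}}

```text
time_s: 24.5
tcp_pos: [0.4403, -0.2547, 0.026]
tool_rot: [0.625, -0.342, -0.617, -0.333]
force: [-0.2, 0.8, -0.5]
opening: 0.0857
```

>>> {"name": "play_rows", "arguments": {"rows": [[0,0,0,0],[0,0,0,0],[0,0,0,0],[0,0,0,0],[0,0,0,0],[0,0,0,0],[0,0,0,0],[0,0,0,0]], "fingers": 0}}

```text
time_s: 25.5
tcp_pos: [0.4405, -0.2549, 0.0263]
tool_rot: [0.625, -0.342, -0.617, -0.333]
force: [-0.9, 1.0, 5.8]
opening: 0.0297
```

>>> {"name": "play_rows", "arguments": {"rows": [[0,0,0.8,0],[0,0,1.8,0],[0,0,2.9,0],[0,0.8,3,1.5],[0,1.8,3,3],[0,3,3,4.5],[0,4.2,3,6],[0,5.4,3,7.5]]}}

```text
time_s: 26.5
tcp_pos: [0.44, 0.0169, 0.1763]
tool_rot: [0.703, -0.122, -0.692, -0.115]
force: [1.6, 0.3, -1.4]
opening: 0.0298
```

```bash
python3 - <<'E'
from h import *
j,o=jaw(); print(j,o['tcp_pos'])
E
```

```text
-109.30481284348942 [0.44000302 0.01685415 0.17626996]
```

>>> {"name": "play_rows", "arguments": {"rows": [[0.07,1.2,0,1.5],[0.07,2.3,0,2.7],[0.07,3.12,0,2.7],[0.07,3.12,0,2.7],[0.07,3.12,-0.9,2.7],[0.07,3.12,-1.8,2.7],[0.07,3.12,-2.3,2.7],[0.07,3.12,-2.35,2.7]]}}

```text
time_s: 27.5
tcp_pos: [0.442, 0.1715, 0.0572]
tool_rot: [0.711, -0.039, -0.702, -0.033]
force: [-0.0, -0.5, -1.4]
opening: 0.0296
```

```bash
python3 - <<'E'
from h import *
S=optics.snapshot('scene')
j,o=jaw(); print(j,o['tcp_pos'],o['force'])
cv2.imwrite('pics/c9.png',cv2.resize(S[120:280,340:520],None,fx=3.5,fy=3.5,interpolation=cv2.INTER_CUBIC)[:,:,::-1])
E
```

```text
-95.83886260631766 [0.44282614 0.17193035 0.05811269] [-0.02218297  0.59841895 -1.59739158]
```

View pics/c9.png

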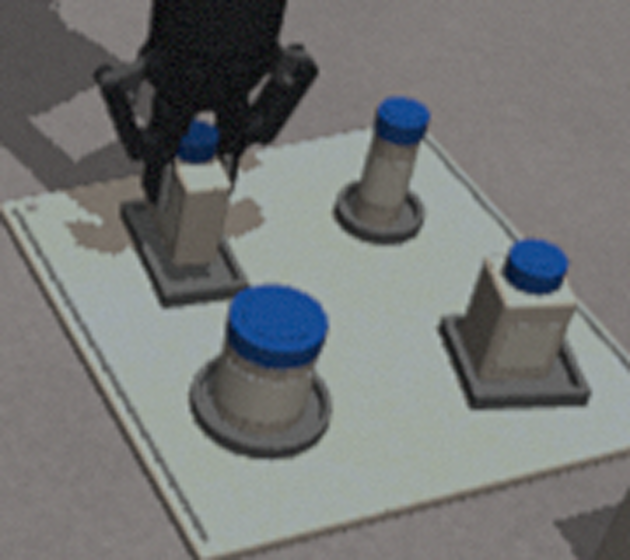

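The flat bottle is lined up over the oblong pocket at (192,250). The other three stand upright in their holders.

>>> {"name": "play_rows", "arguments": {"rows": [[0.01,0.02,-0.12,0],[0.01,0.02,-0.2,0],[0.01,0.02,-0.25,0],[0.01,0.02,-0.26,0],[0.01,0.02,-0.26,0]]}}

```text
time_s: 28.18
tcp_pos: [0.4434, 0.173, 0.0452]
tool_rot: [0.711, -0.039, -0.701, -0.033]
force: [-0.6, -0.1, -2.1]
opening: 0.0298
```

>>> {"name": "play_rows", "arguments": {"rows": [[0,0,0,0],[0,0,0,0],[0,0,0,0],[0,0,0,0],[0,0,0.8,0],[0,0,1.8,0],[0,0,2.8,0],[0,0,3.2,0]], "fingers": 1}}

```text
time_s: 29.18
tcp_pos: [0.4446, 0.1735, 0.2082]
tool_rot: [0.713, -0.038, -0.7, -0.034]
force: [-0.2, 0.2, -0.4]
opening: 0.0856
```

>>> {"name": "play_rows", "arguments": {"rows": [[0,-1.2,0,0],[0,-2.4,0,0],[0,-3.6,0,0],[0,-4.8,0,0],[0,-6,0,0],[0,-7,0,0],[0,-7,0,0],[0,-7,0,0]]}}

```text
time_s: 30.18
tcp_pos: [0.4442, -0.1762, 0.2081]
tool_rot: [0.712, -0.039, -0.7, -0.034]
force: [-0.5, 1.1, -0.8]
opening: 0.0854
```

```bash
python3 - <<'E'
from h import *
T=optics.snapshot('top');S=optics.snapshot('scene')
bt,bs=blue(T),blue(S)
c=optics.calibration
def proj(n,X):
    k=c(n);q=np.array(k['R'])@X+k['t'];return np.array([k['cx']+k['fx']*q[0]/q[2],k['cy']+k['fy']*q[1]/q[2]])
for n,P,h in(('slim',(.448,.313),.016+.078),('wide',(.583,.1587),.016+.064),('square',(.597,.3202),.017+.074),('flat',(.4434,.1733),.017+.074)):
    X=np.array([*P,h]);p=near(bt,proj('top',X));q=near(bs,proj('scene',X))
    print(n,'off',((ray('top',p,h)[:2]-P)*1000).round(1),((ray('scene',q,h)[:2]-P)*1000).round(1),'tri',tri(p,q).round(4))
a=cv2.resize(S[120:280,330:530],(500,400),interpolation=cv2.INTER_CUBIC);b=cv2.resize(T[180:340,110:270],(300,300))
o=np.zeros((400,800,3),np.uint8);o[:,:500]=a;o[:300,500:]=b
cv2.imwrite('pics/c10.png',o[:,:,::-1]);print(jaw()[1]['tcp_pos'],telemetry.get_obs()['opening'])
E
```

```text
slim off [0.4 0.7] [ 6.5 -2.9] tri [0.4483 0.3156 0.0886]
wide off [-1.   1.2] [ 4.5 -1. ] tri [0.5828 0.1612 0.0748]
square off [-4.5 -1.1] [ 0.4 -4.1] tri [0.5932 0.3208 0.0863]
flat off [-0.5 -0.6] [ 5.3 -2.6] tri [0.4429 0.174  0.086 ]
[ 0.44442951 -0.17544944  0.20816473] 0.08528651529660244
```

View pics/c10.png

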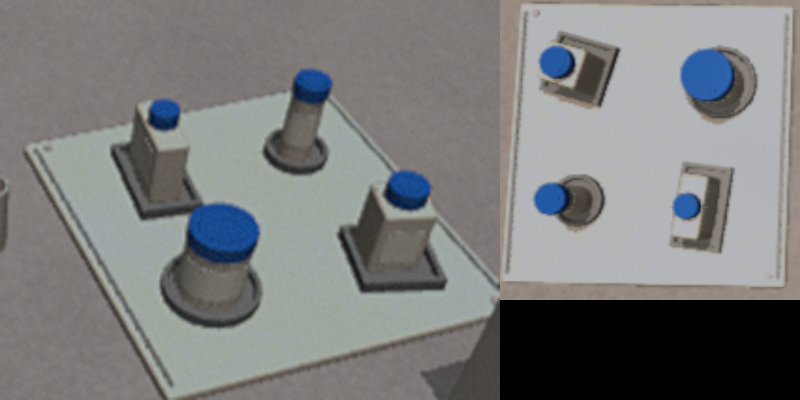

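All four stand upright on their pocket floors. The caps sit 15.5–16.3 mm higher than they did on the bench, against 16–17 mm expected, and 5 mm or less off centre in the top view. Handing in.

```bash
python3 -c "
from station import ticket
print(ticket.close_job())"
```

```text
the job is handed in; nothing more can be done
None
```

All four capped containers stand upright in their matching holders, released, and the arm is clear. I handed the job in at about 30 s of the 118 s allowed.

- **Position:** In the top view the cap centres were about 1 mm (slim), 1.5 mm (wide), 4.5 mm (square) and 1 mm (flat) from the pocket centres. The scene view put them 4–7 mm off. It had already read about 5 mm off from the top view before anything moved, so I put that down to bias. Both are within the 14 mm allowed.
- **Height:** Comparing the two camera views before and after, the caps rose 15.5–16.3 mm from the bench. That matches pocket floors at 16–17 mm, so none is perched on a rim.
- **Contact force:** Setting down the square bottle pressed the floor with about 63 N at the wrist (limit 120 N). I backed off 3 mm before letting go, and the other three went down with almost no force.
- **Open containers:** I carried everything well above the open tube and jar and felt no contact there, but I did not measure their positions again at the end.

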